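# Kickstand down, camera mast held upright

## Task

Get the tilting camera mast ready for its reference shot: swing the hasp up off the mast's bolt and right back so it stays open, then flip the kickstand over and all the way down to its stop. After that take the mast by the grip block at its top, bring it upright and finish while still holding it upright there, because it tips over if let go. Do not disturb the tray, the brass block or the screwdriver lying around it.

Things in the scene. Friction and masses are not known exactly. Their poses are not given: they have to be found in the camera images.
- rig: aluminium base plate 130 x 270 x 12 mm, fixed; origin on the table directly under the mast's hub, z up. All hinge axes run along its x; the mast tips along its y: it leans to +y at the start, the kickstand comes down on the -y side. Plate spans y -120 to 150 mm. Rest post x -18 to 42, y 94 to 120, 134 mm high, its arm (x -12 to 12, y 38 to 96, 107 mm high) under the mast
- hub (a point): axis about which the mast tips, 45 mm above the table (axis along the rig's x)
- grip: plain steel grip block on top of the mast, 46 x 16 x 36 mm along its own x, y, z; origin at its centre, 203 mm from the hub axis; z up along the mast, x = rig x. Pinch it over the 16 mm (y). Below it the mast is a 36 x 14 mm bar with a black camera 36 x 34 mm from 97 to 139 mm above the hub, lens to -y
- mast (a joint): tip angle of the mast, rad: 0 = upright, positive leans to the rig's +y; stops at 0.30 (start, on the rest) and -0.14. Let go, the 0.9 kg mast falls to a stop; with the kickstand down it falls from upright to -0.14. Raising it takes up to about 2 N at the grip. While the hasp is closed it cannot be raised
- kick (a joint): kickstand angle relative to the mast, rad: 0 = stowed, up along the mast; 2.53 = fully down at its stop, foot out to the rig's -y. With the mast on its rest the leg is at top dead centre at 0.30; pushed a little past that it falls down by its own weight, and stays at either stop by its own weight. About 1 N at the pin moves it
- kick_pivot (a point): hinge of the kickstand on the mast's -x side, 55 mm from the hub axis along the mast; axis along the rig's x
- kick_pin (a point): middle of the kickstand's foot pin, a round steel bar 10 mm in diameter along the rig's x at the free end of the flat leg, 90 mm from kick_pivot. Free part: rig x = -32 to -111 mm (this point: -92). Stowed, it can be pushed from its +y side towards -y, over the pivot
- hasp (a joint): hasp angle, rad: 0 = closed over the mast's bolt, 2.6 = swung fully open (up and over to the rig's +y). From 0 to about 1.1 it falls shut again, beyond it falls open by its own weight. About 1 N at the lug moves it.
- hasp_hinge (a point): hinge of the hasp on top of the rest post, 148 mm above the table, at rig y = 105 mm, x = 45 mm; axis along the rig's x
- hasp_lug (a point): middle of the hasp's side lug, a round steel bar 10 mm in diameter along the rig's x, free from rig x = 51 to 115 mm (this point: 90). Closed, it is 45 mm above and 45 mm to the -y side of hasp_hinge; pushed towards +y it swings up over the hinge, with the 88 mm long hasp strap (x = 37 to 53 mm)
- tray: bystander: black tray 75 x 75 x 14 mm, loose; origin at the centre of its underside
- gauge: bystander: brass block 30 x 60 x 18 mm, loose; origin at the centre of its underside
- driver: bystander: screwdriver 150 mm long lying loose beyond the rig

How it is judged (in metres and radians):
On the way, in this order (a step that is already met when the one before it is completed fails the run):
1. the hasp is swung off the bolt and stays open, while the kickstand is still stowed (value of joint hasp above 1.8 rad and value of joint kick below 0.6 rad), for 0.2 s.
2. the kickstand is flipped over centre and is down at its stop, with the mast still on its rest (value of joint kick above 2.4 rad and value of joint mast above 0.15 rad), for 0.2 s.
At the end, for the whole second after the job is handed in: the hasp is open (beyond 1.8 rad), the kickstand is down (beyond 2.4 rad), and the mast is within 0.07 rad (4 degrees) of upright and still, held by the fingers on its grip block with more than 1 N (value of joint hasp above 1.8 rad and value of joint kick above 2.4 rad and value of joint mast between -0.07 and 0.07 rad and contact force between the fingers and grip above 1 N and velocity of joint mast between -0.1 and 0.1 rad/s); the arm keeps its last pose, push and grip.
It fails at once if the tray, brass block or screwdriver is pushed more than 25 mm (distance of any of tray, gauge, driver from where it was at the start of the episode above 0.025 m).
It also fails if it takes over 56 s, if anything falls off the work surface, if the arm or the gripper's body presses on something with over 40 N, if the wrist force passes 120 N, or if a joint passes its speed limit or range.

## Robot

A 7-joint arm with a two-finger parallel gripper is mounted at the origin on the work surface. World frame = base frame: x ahead of the robot, y to its left, z up, the work surface at z = 0. Lengths are in mm, angles in rad, forces in N, time in s.
With the tool pointing down it reaches from about 425 to 875 mm from the base axis. Payload 4.7 kg.
Tool frame: the origin (TCP) lies at the very end of the fingers, on their centre line; the grasp point (between the pads) lies 19 mm behind it; z points along the fingers, y is the line along which they close (so a half turn about z gives the same grasp; the last joint's range is limited). The gripper opens to 87 mm and grips with 3 to 60 N. Pads are 19 mm wide; open, the fingers measure 117 mm over their backs; the gripper's body (75 mm by 190 mm) begins 51 mm behind the grasp point.
Start: joints at [1.225, 0.321, -0.07, 1.45, 0.023, 1.371, -0.057], TCP at [228.838, -608.407, 222.587] pointing down, gripper open.
Joint ranges: [-2.86, 2.86], [-0.3, 2.09], [-1.38, 1.24], [0.06, 2.45], [-1.56, 4.7], [0.09, 2.05], [-2.69, 2.69]. Speed limits (rad/s): [2.57, 2.57, 3.14, 3.14, 3.14, 3.14, 3.14].

## Interface

Orientations are given as a unit quaternion [x, y, z, w].
In Python, from plant import ctrl, eyes gives the robot as it stands.
- The arm moves only by the tool carry_out, never from a script. Its arguments are lists of equal length, an entry for each row: "offset": the shift along the tool's x, y, z in mm, a list of three; "angular": the turn, a rotation vector about the tool's x, y, z in rad, a list of three; "grip": the finger opening in mm, from 0 to 87. In form: {"offset": [[x, y, z], ...], "angular": [[ax, ay, az], ...], "grip": [grip, ...]}. A call has 1 to 12 rows; each row is the pose to reach, as a shift and turn from the pose commanded when the call began, along the tool's axes at that moment; what a row does not reach only later rows make up. A row lasts 1/10 s, in which the tool goes at most 50 mm and 8.59 degrees, less where a joint would pass 70% of its speed; a pose out of reach is approached as far as the arm can. A call with a gripper value outside its range is refused whole. The fingers move at their own pace and stop on an object; "newtons" is the grip in N (left out, the last holds). Time passes only in rows, so rows that repeat a pose let the fingers close. It gives the time, the measured TCP pose, the force, the opening and the grip force at its end, in the units of the state.
- ctrl.read_state(): the state, without advancing time (a new reading comes with each control period).
- eyes.camera(name): name is "scene" or "top" or "wrist"; returns a dict with "pixels" (384x512x3 uint8, red, green, blue), "camera_matrix" (3x3 intrinsics, pixels), "origin" and "rotation" of the camera in the world. Camera axes: x right, y up, looking along -z (the intrinsics and any distortion apply to the point x, -y, -z); pixel columns grow to the right and rows downward; lengths in mm; the calibration is good to about 2 mm. A picture is of the moment at which its call begins. There is no depth.
- ctrl.close_job(): hands the job in; it is judged then, once.
The state is a dict: "time_s": time; "qpos": joint angles; "qd": joint speeds; "joint_efforts": joint torques, N m; "ee_pos": TCP position; "ee_rot": TCP orientation; "ft_force": force on the tool from outside, world axes, zero at the start; "ft_torque": the same for the moment, N m; "width": finger opening in mm; "finger_force": force on a finger pad.
Only numpy, scipy, OpenCV 4.12 (cv2) and the standard library are available. Lean on these libraries where they do the work, as an engineer would, in place of code of your own. Each camera call takes 0.05 s, during which the arm holds its last target. There are 200 camera calls.

## Working session

There is one attempt and no reset: what is moved stays moved. The work goes in short steps, Python scripts to look and compute and a tool call to move; the robot and the scene stay as the last step left them, time stands still between calls to the robot, and variables do not carry over. Pictures are saved under pics/ and viewed, at most 10 in all, crops included, and the job is handed in when it is done.

Besides the shell and the picture viewer there is one more tool, called after "Request:" as name(argument=value, ...) on one line, values as JSON. carry_out: Moves the arm, as the interface text tells. Its arguments: {"type":"object","properties":{"offset":{"type":"array"},"angular":{"type":"array"},"grip":{"type":"array"},"newtons":{"type":"number"}},"required":["offset","angular","grip"]}

```bash
mkdir -p pics; python3 - <<'E'
from plant import ctrl, eyes
import cv2,pickle
s=ctrl.read_state();print({k:s[k] for k in('time_s','ee_pos','ee_rot','ft_force','width')})
for n in('scene','top'):
    c=eyes.camera(n);pickle.dump(c,open(f'{n}.pkl','wb'))
    print(n,c['camera_matrix'],c['origin'],c['rotation'],[k for k in c])
    cv2.imwrite(f'pics/{n}0.png',cv2.resize(c['pixels'][...,::-1],(800,600),interpolation=cv2.INTER_CUBIC))
E
```

```text
{'time_s': 0.0, 'ee_pos': array([ 228.61059612, -607.86177996,  221.47399044]), 'ee_rot': array([ 9.83858387e-01,  1.78946288e-01, -2.28455495e-04, -9.20478917e-04]), 'ft_force': array([-0.48400563,  0.42978705,  0.32493567]), 'width': 86.64773731546484}
scene [[376.862569     0.         263.44810404]
 [  0.         376.862569   190.67071758]
 [  0.           0.           1.        ]] [1187.05595788 -279.48723903  803.3319971 ] [0.34239098 0.20418525 0.47039899 0.78727479] ['pixels', 'camera_matrix', 'origin', 'rotation']
top [[425.4051569    0.         251.78014022]
 [  0.         425.4051569  186.65770944]
 [  0.           0.           1.        ]] [ 399.02347992   50.69434977 1186.80628397] [-0.05642592  0.06457241  0.71280424 -0.69610103] ['pixels', 'camera_matrix', 'origin', 'rotation']
```

View pics/scene0.png

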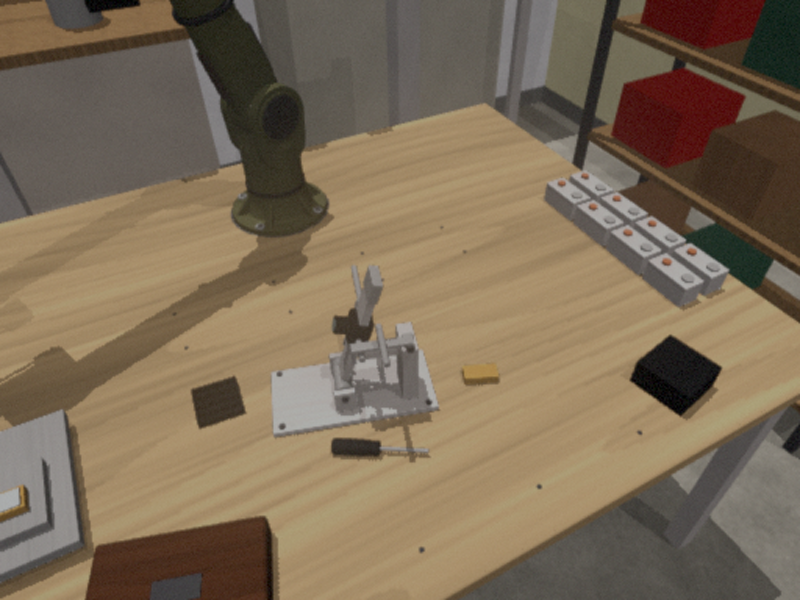

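View pics/top0.png

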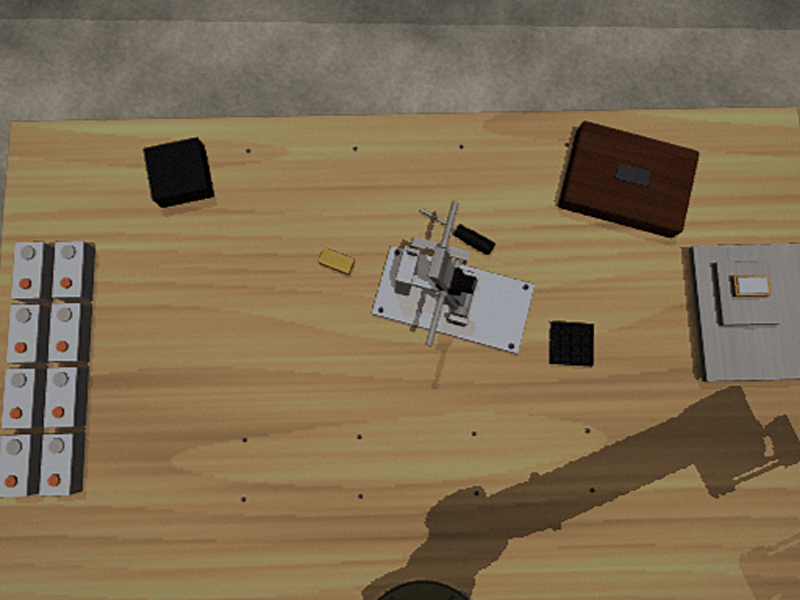

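The two pictures show the plate with the mast leaning towards the brass block (image left in "top", world +y). In "top" the plate corners are at (391,247), (535,283), (519,354) and (373,313). In "scene" they are at (271,374), (276,433) and (437,408). I'll fit the rig pose and check it with an overlay.

```bash
cat > h.py <<'E'
import numpy as np,cv2,pickle
from scipy.spatial.transform import Rotation as R
from scipy.optimize import least_squares
def proj(c,P):
    p=(np.atleast_2d(P)-c['origin'])@R.from_quat(c['rotation']).as_matrix()
    p=p*[1,-1,-1]; q=p@np.array(c['camera_matrix']).T
    return q[:,:2]/q[:,2:]
def rig(pose,P):
    x,y,a=pose; return R.from_euler('z',a).apply(np.atleast_2d(P))+[x,y,0]
def mastpt(x,d,th,off=0):  # d along mast, off along mast y
    return [x,d*np.sin(th)+off*np.cos(th),45+d*np.cos(th)-off*np.sin(th)]
def kickpin(x,th,k):
    b=th-k
    return np.array(mastpt(x,55,th))+[0,90*np.sin(b),90*np.cos(b)]
def lug(x,h):
    a=np.deg2rad(135)-h  # angle from +y
    return [x,105+63.64*np.cos(a),148+63.64*np.sin(a)]
E
cat > fit.py <<'E'
from h import *
T=pickle.load(open('top.pkl','rb'));S=pickle.load(open('scene.pkl','rb'))
ct=[[65,150,12],[65,-120,12],[-65,-120,12],[-65,150,12]];pt=np.array([[391,247],[535,283],[519,354],[373,313]])*.64
cs=[[-65,-120,12],[65,-120,12],[65,150,12]];ps=np.array([[271,374],[276,433],[437,408]])*.64
f=lambda v:np.r_[(proj(T,rig(v,ct))-pt).ravel(),(proj(S,rig(v,cs))-ps).ravel()]
r=least_squares(f,[500,0,-.25],x_scale=[10,10,.1]);print(r.x,r.fun.round(1));np.save('pose.npy',r.x)
for c,n,u0,v0,w in((T,'top',210,110,150),(S,'scene',160,150,150)):
    k=5 if 0 else 4
    im=cv2.resize(c['pixels'][v0:v0+150,u0-0:u0+w,::-1],None,fx=k,fy=k,interpolation=cv2.INTER_CUBIC)
    def L(P,col):
        q=((proj(c,rig(r.x,P))-[u0,v0]+.5)*k).astype(int)
        cv2.polylines(im,[q.reshape(-1,1,2)],False,col,1)
    L(ct+ct[:1],(0,0,255)); L([kickpin(-32,.3,0),kickpin(-111,.3,0)],(0,255,0)); L([lug(51,0),lug(115,0)],(255,0,0))
    L([mastpt(x,d,.3,-8) for x,d in((-23,185),(23,185),(23,221),(-23,221),(-23,185))],(255,0,255))
    L([mastpt(0,0,.3),mastpt(0,203,.3)],(255,255,0))
    cv2.imwrite(f'pics/{n}1.png',im)
E
python3 fit.py
```

```text
[ 5.84486758e+02 -8.69809766e+01 -2.85817438e-01] [-0.6 -1.6 -0.2 -0.3 -0.4 -1.1 -1.2 -0.  -1.2 -1.6 -2.6  0.6  0.7 -1.8]
```

View pics/top1.png

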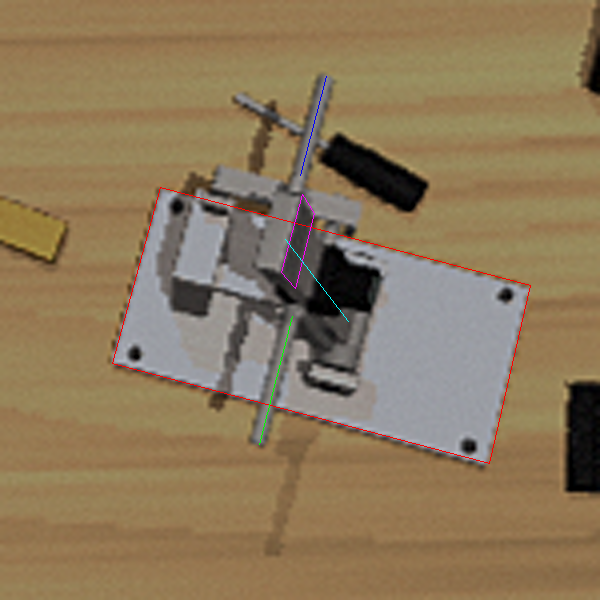

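View pics/scene1.png

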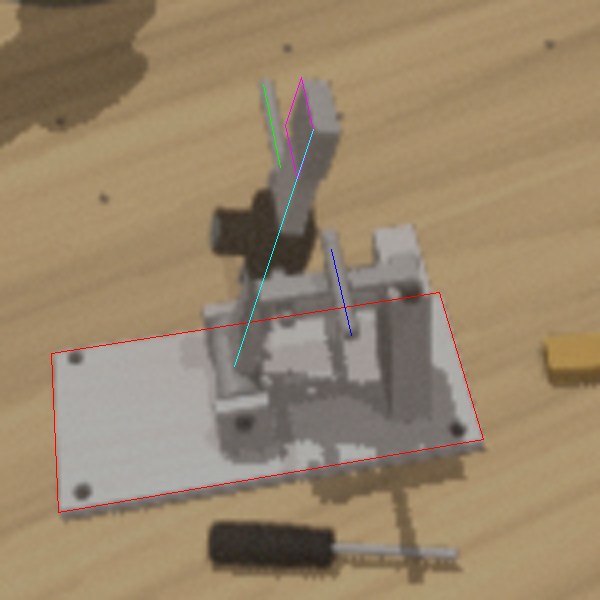

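The overlay fits within a few mm: plate, pin, lug and grip block all line up. Next, a helper for offsets.

```bash
cat > w.py <<'E'
from h import *
from plant import ctrl,eyes
pose=np.load('pose.npy')
def want(*targets):
    s=ctrl.read_state();Rc=R.from_quat(s['ee_rot'])
    print('t',s['time_s'],'rig tcp',R.from_euler('z',-pose[2]).apply(s['ee_pos']-[pose[0],pose[1],0]).round(1),'F',s['ft_force'].round(1),'w',round(s['width'],1),'ff',s['finger_force'],'q',s['qpos'].round(2))
    for p,th in targets: # th: mast-like tilt to rig +y ; tool x = rig x
        Rt=R.from_euler('z',pose[2])*R.from_euler('x',np.pi-th)
        print(p,'off',Rc.inv().apply(rig(pose,[p])[0]-s['ee_pos']).round(1),'ang',(Rc.inv()*Rt).as_rotvec().round(3))
E
python3 -c "
from w import *
want(([95,0,240],0),([95,10,176],0))"
```

```text
t 0.1 rig tcp [-194.5 -600.1  221.6] F [-0.   0.3  1.1] w 87.1 ff 0.0 q [ 1.23  0.32 -0.07  1.45  0.02  1.37 -0.06]
[95, 0, 240] off [ 592.4 -305.1  -18. ] ang [-0.002  0.001  0.646]
[95, 10, 176] off [ 598.4 -313.    46.1] ang [-0.002  0.001  0.646]
```

Request:
carry_out(offset=[[10, -5, -2], [35, -18, -5], [70, -36, -10], [110, -57, -18], [150, -77, -18], [190, -98, -18], [230, -118, -18], [270, -139, -18], [310, -160, -18], [345, -178, -18], [370, -190, -18], [380, -196, -18]], angular=[[0, 0, 0.02], [0, 0, 0.08], [0, 0, 0.15], [0, 0, 0.22], [0, 0, 0.29], [0, 0, 0.36], [0, 0, 0.43], [0, 0, 0.5], [0, 0, 0.57], [0, 0, 0.62], [0, 0, 0.64], [0, 0, 0.646]], grip=[60, 30, 0, 0, 0, 0, 0, 0, 0, 0, 0, 0], newtons=20)

```text
time_s: 1.3
ee_pos: [517.5, -287.5, 240.1]
ee_rot: [0.99, -0.14, -0.0, -0.001]
ft_force: [0.5, 0.3, 0.3]
width: 2.3
finger_force: 0.0
```

```bash
python3 -c "
from w import *
want(([95,0,240],0),([95,10,176],0))"
```

```text
t 1.3 rig tcp [  -7.7 -211.3  240.1] F [0.5 0.3 0.3] w 2.3 ff 0.0 q [ 0.71  0.2  -0.28  1.57  0.06  1.38 -1.43]
[95, 0, 240] off [ 103.7 -210.8    0.4] ang [-0.002  0.     0.005]
[95, 10, 176] off [ 103.8 -220.7   64.4] ang [-0.002  0.     0.005]
```

Request:
carry_out(offset=[[20, -10, 0], [50, -30, 0], [80, -60, 0], [100, -90, 0], [104, -125, 0], [104, -155, 0], [104, -185, 2], [104, -203, 15], [104, -208, 32], [104, -210, 50], [104, -210, 62], [104, -210, 64]], angular=[[0, 0, 0.005], [0, 0, 0.005], [0, 0, 0.005], [0, 0, 0.005], [0, 0, 0.005], [0, 0, 0.005], [0, 0, 0.005], [0, 0, 0.005], [0, 0, 0.005], [0, 0, 0.005], [0, 0, 0.005], [0, 0, 0.005]], grip=[0, 0, 0, 0, 0, 0, 0, 0, 0, 0, 0, 0])

```text
time_s: 2.5
ee_pos: [672.8, -120.6, 173.6]
ee_rot: [0.989, -0.146, -0.002, 0.001]
ft_force: [0.1, -0.1, -0.9]
width: 0.8
finger_force: 0.0
```

```bash
python3 -c "
from w import *
want(([95,120,176],0))
c=eyes.camera('scene');cv2.imwrite('pics/s2.png',cv2.resize(c['pixels'][120:290,160:350,::-1],None,fx=3.5,fy=3.5))"
```

```text
t 2.5 rig tcp [ 94.2  -7.4 173.6] F [ 0.1 -0.1 -0.9] w 0.8 ff 0.0 q [ 0.4   0.44 -0.36  1.41  0.16  1.32 -1.83]
[95, 120, 176] off [-1.000e-01 -1.274e+02 -2.600e+00] ang [ 0.002  0.004 -0.007]
```

View pics/s2.png

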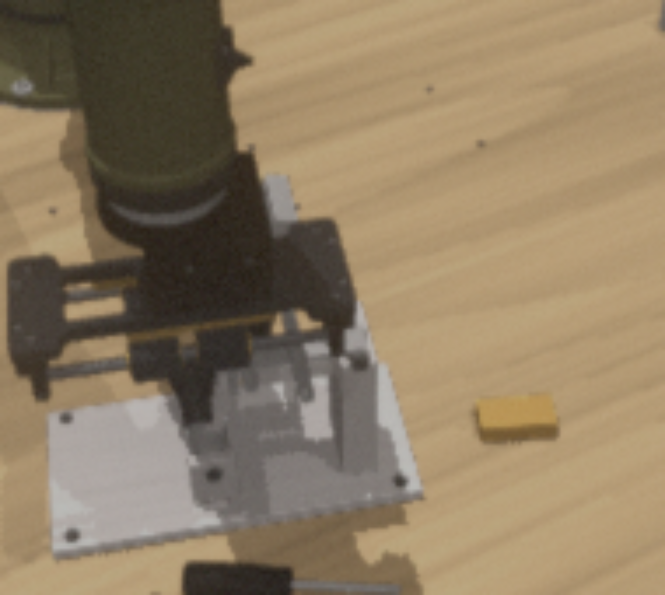

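The closed fingers, crop pixel (195,410), stand clear on the -y side of the lug. Now push towards +y.

Request:
carry_out(offset=[[0, -15, 0], [0, -35, 0], [0, -45, 0], [0, -55, 0], [0, -65, 0], [0, -75, 0], [0, -85, 0], [0, -95, 0], [0, -105, 0], [0, -115, 0], [0, -125, 0], [0, -130, 0]], angular=[[0, 0, 0], [0, 0, 0], [0, 0, 0], [0, 0, 0], [0, 0, 0], [0, 0, 0], [0, 0, 0], [0, 0, 0], [0, 0, 0], [0, 0, 0], [0, 0, 0], [0, 0, 0]], grip=[0, 0, 0, 0, 0, 0, 0, 0, 0, 0, 0, 0])

```text
time_s: 3.75
ee_pos: [712.0, 7.6, 176.2]
ee_rot: [0.99, -0.144, -0.0, -0.0]
ft_force: [-1.0, 0.2, -0.6]
width: 0.2
finger_force: 0.0
```

Request:
carry_out(offset=[[0, -8, 0], [0, -16, 0], [0, -20, 0], [0, -20, 0], [0, -20, 0]], angular=[[0, 0, 0], [0, 0, 0], [0, 0, 0], [0, 0, 0], [0, 0, 0]], grip=[0, 0, 0, 0, 0])

```text
time_s: 4.25
ee_pos: [717.6, 24.3, 176.5]
ee_rot: [0.989, -0.145, 0.0, 0.0]
ft_force: [0.5, -0.3, -0.7]
width: 0.8
finger_force: 0.0
```

```bash
python3 -c "
from w import *
want(([95,80,320],0),([-92,95,320],0))
c=eyes.camera('scene');cv2.imwrite('pics/s3.png',cv2.resize(c['pixels'][120:290,160:350,::-1],None,fx=3.5,fy=3.5))"
```

```text
t 4.25 rig tcp [ 96.4 144.3 176.5] F [ 0.5 -0.3 -0.7] w 0.8 ff 0.0 q [ 0.2   0.52 -0.4   1.3   0.2   1.36 -2.06]
[95, 80, 320] off [  -1.    64.4 -143.5] ang [ 0.    -0.    -0.006]
[-92, 95, 320] off [-188.1   50.4 -143.5] ang [ 0.    -0.    -0.006]
```

View pics/s3.png

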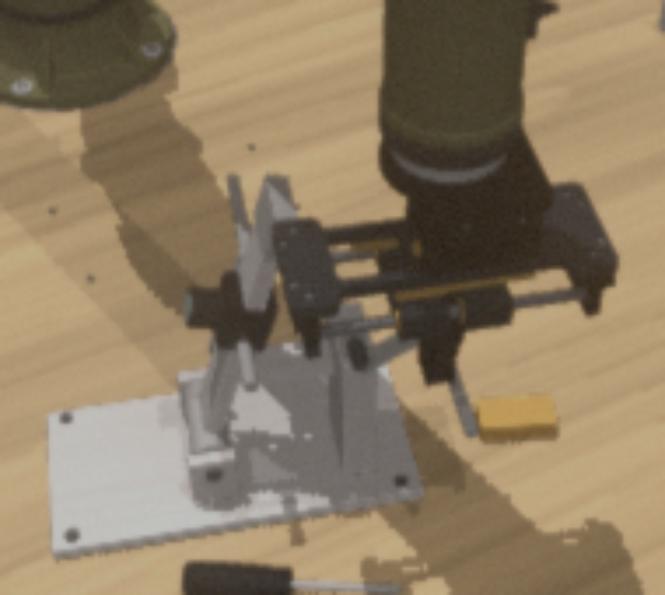

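The hasp is open: strap and lug lie over to +y, at crop pixel (460,400). Next, up and over to the kick pin's +y side.

Request:
carry_out(offset=[[0, 3, -20], [0, 8, -55], [0, 15, -95], [-5, 25, -130], [-25, 35, -144], [-60, 42, -144], [-95, 46, -144], [-130, 48, -144], [-160, 50, -144], [-180, 50, -144], [-188, 50, -144], [-188, 50, -144]], angular=[[0, 0, 0], [0, 0, 0], [0, 0, 0], [0, 0, 0], [0, 0, 0], [0, 0, 0], [0, 0, 0], [0, 0, 0], [0, 0, 0], [0, 0, 0], [0, 0, 0], [0, 0, 0]], grip=[0, 0, 0, 0, 0, 0, 0, 0, 0, 0, 0, 0])

```text
time_s: 5.5
ee_pos: [522.9, 30.6, 321.2]
ee_rot: [0.989, -0.145, 0.001, 0.0]
ft_force: [-0.6, 1.1, -0.5]
width: 0.8
finger_force: 0.0
```

Request:
carry_out(offset=[[0, 0, 15], [0, 0, 45], [0, 0, 80], [0, 0, 110], [0, 0, 135], [0, 0, 150], [0, 0, 152], [0, 0, 152]], angular=[[0, 0, 0], [0, 0, 0], [0, 0, 0], [0, 0, 0], [0, 0, 0], [0, 0, 0], [0, 0, 0], [0, 0, 0]], grip=[0, 0, 0, 0, 0, 0, 0, 0])

```text
time_s: 6.3
ee_pos: [523.6, 30.6, 168.3]
ee_rot: [0.989, -0.145, -0.0, -0.0]
ft_force: [-0.1, 1.2, 1.3]
width: 0.6
finger_force: 0.0
```

```bash
python3 -c "
from w import *
want(([-92,20,168],0))
c=eyes.camera('scene');cv2.imwrite('pics/s4.png',cv2.resize(c['pixels'][120:290,160:350,::-1],None,fx=3.5,fy=3.5))"
```

```text
t 6.3 rig tcp [-91.6  95.6 168.3] F [-0.1  1.2  1.3] w 0.6 ff 0.0 q [ 0.31  0.11 -0.44  1.82  0.05  1.22 -2.01]
[-92, 20, 168] off [ 0.  75.7  0.3] ang [-0.     0.    -0.006]
```

View pics/s4.png

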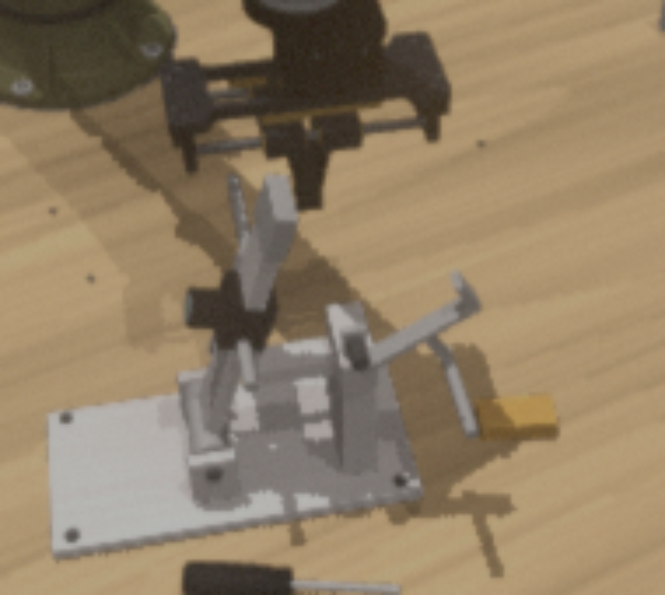

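The hasp stays open and the fingers, at (310,200), are on the +y side of the pin at (235,180). Now push towards -y.

Request:
carry_out(offset=[[0, 10, 0], [0, 22, 0], [0, 32, 0], [0, 42, 0], [0, 52, 0], [0, 62, 0], [0, 70, 0], [0, 78, 0], [0, 86, 0], [0, 92, 0], [0, 96, 0], [0, 96, 0]], angular=[[0, 0, 0], [0, 0, 0], [0, 0, 0], [0, 0, 0], [0, 0, 0], [0, 0, 0], [0, 0, 0], [0, 0, 0], [0, 0, 0], [0, 0, 0], [0, 0, 0], [0, 0, 0]], grip=[0, 0, 0, 0, 0, 0, 0, 0, 0, 0, 0, 0])

```text
time_s: 7.55
ee_pos: [495.5, -61.8, 168.5]
ee_rot: [0.989, -0.145, -0.0, 0.0]
ft_force: [-0.1, 0.3, 0.8]
width: 0.7
finger_force: 0.0
```

Request:
carry_out(offset=[[0, 0, -2], [0, 0, -15], [0, 0, -45], [0, 0, -80], [0, 0, -115], [0, 0, -145], [0, 0, -152], [0, 0, -152]], angular=[[0, 0, 0], [0, 0, 0], [0, 0, 0], [0, 0, 0], [0, 0, 0], [0, 0, 0], [0, 0, 0], [0, 0, 0]], grip=[0, 0, 0, 0, 0, 50, 50, 50])

```text
time_s: 8.35
ee_pos: [496.4, -60.9, 322.4]
ee_rot: [0.989, -0.145, 0.002, 0.0]
ft_force: [0.1, 0.3, 0.5]
width: 17.0
finger_force: 0.0
```

```bash
python3 -c "
from w import *
want((mastpt(0,280,.3),.3),(mastpt(0,187,.3),.3))
c=eyes.camera('scene')
im=cv2.resize(c['pixels'][120:290,160:350,::-1],None,fx=3.5,fy=3.5)
for k,col in((2.53,(0,255,0)),):
    q=((proj(c,rig(pose,[kickpin(-32,.3,k),kickpin(-111,.3,k)]))-[160,120]+.5)*3.5).astype(int)
    cv2.polylines(im,[q.reshape(-1,1,2)],False,col,1)
cv2.imwrite('pics/s5.png',im)"
```

```text
t 8.35 rig tcp [-9.190e+01  2.000e-01  3.224e+02] F [0.1 0.3 0.5] w 17.0 ff 0.0 q [ 0.43 -0.02 -0.35  1.64 -0.01  1.52 -1.78]
[0, np.float64(82.74565786517508), np.float64(312.4942169551697)] off [ 91.5 -83.   10.2] ang [-0.3   -0.003 -0.005]
[0, np.float64(55.2622786456705), np.float64(223.64792346648832)] off [ 91.3 -55.5  99.1] ang [-0.3   -0.003 -0.005]
```

View pics/s5.png

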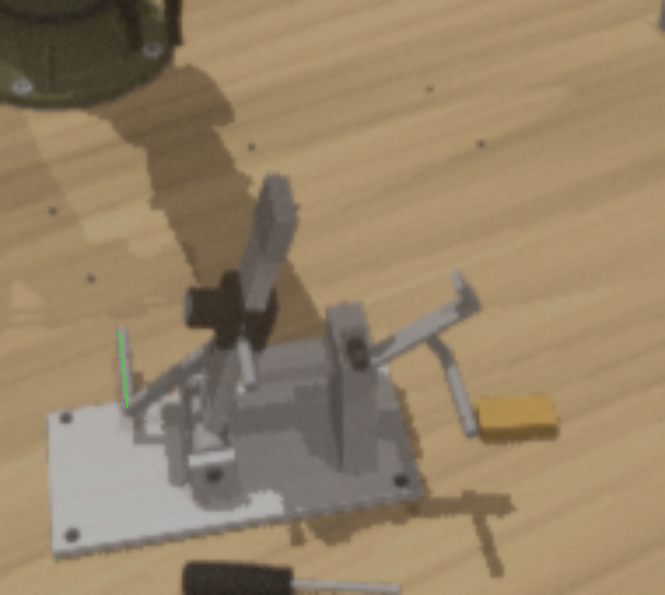

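The kickstand is down, with its pin matching the predicted stop position at (125,365). Next, align over the grip block.

Request:
carry_out(offset=[[8, -8, 0], [22, -20, 2], [38, -35, 4], [55, -50, 6], [70, -65, 8], [82, -76, 10], [90, -82, 10], [91, -83, 10], [91, -83, 10], [91, -83, 10]], angular=[[-0.03, 0, 0], [-0.08, 0, 0], [-0.14, 0, 0], [-0.2, 0, 0], [-0.25, 0, 0], [-0.28, 0, 0], [-0.3, 0, 0], [-0.3, -0.003, -0.005], [-0.3, -0.003, -0.005], [-0.3, -0.003, -0.005]], grip=[50, 50, 50, 50, 50, 50, 50, 50, 50, 50])

```text
time_s: 9.4
ee_pos: [606.0, -8.7, 310.2]
ee_rot: [0.979, -0.141, -0.024, 0.148]
ft_force: [-0.0, -1.4, -1.2]
width: 49.9
finger_force: 0.0
```

```bash
python3 -c "
from w import *
want((mastpt(0,187,.3),.3))
c=eyes.camera('wrist');im=cv2.resize(c['pixels'][...,::-1],None,fx=1,fy=1)
q=np.round(proj(c,rig(pose,[mastpt(x,221,.3,y) for x,y in((-23,-8),(23,-8),(23,8),(-23,8),(-23,-8))]))).astype(int)
cv2.polylines(im,[q.reshape(-1,1,2)],False,(0,0,255),1)
cv2.imwrite('pics/w6.png',im)"
```

```text
t 9.4 rig tcp [ -1.4  81.2 310.2] F [-0.  -1.4 -1.2] w 49.9 ff 0.0 q [ 0.17  0.32 -0.47  1.34  0.39  1.68 -2.14]
[0, np.float64(55.2622786456705), np.float64(223.64792346648832)] off [ 1.9 -0.9 90.4] ang [ 0.001  0.005 -0.001]
```

View pics/w6.png

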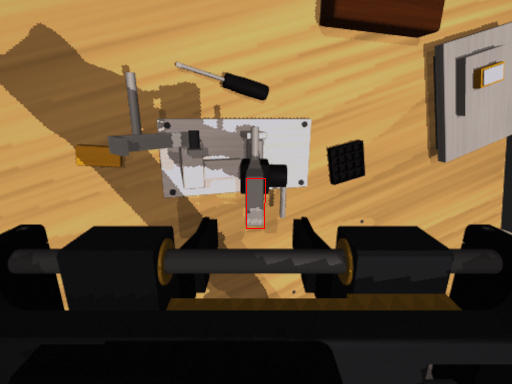

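The predicted block outline, (246..265, 178..228), sits on the actual block, midway between the open fingers. Descend and pinch.

Request:
carry_out(offset=[[0, 0, 8], [1, 0, 22], [1, 0, 38], [2, -1, 54], [2, -1, 68], [2, -1, 80], [2, -1, 88], [2, -1, 90], [2, -1, 90]], angular=[[0, 0, 0], [0, 0, 0], [0, 0, 0], [0, 0, 0], [0, 0, 0], [0, 0, 0], [0, 0, 0], [0, 0, 0], [0, 0, 0]], grip=[50, 50, 50, 50, 50, 50, 50, 50, 50])

```text
time_s: 10.35
ee_pos: [601.0, -32.9, 224.2]
ee_rot: [0.979, -0.141, -0.023, 0.148]
ft_force: [0.2, 0.5, 0.4]
width: 49.8
finger_force: 0.0
```

Request:
carry_out(offset=[[0, 0, 0], [0, 0, 0], [0, 0, 0], [0, 0, 0], [0, 0, 0], [0, 0, 0], [0, 0, 0], [0, 0, 0]], angular=[[0, 0, 0], [0, 0, 0], [0, 0, 0], [0, 0, 0], [0, 0, 0], [0, 0, 0], [0, 0, 0], [0, 0, 0]], grip=[35, 25, 14, 10, 10, 10, 10, 10], newtons=30)

```text
time_s: 11.15
ee_pos: [600.7, -34.0, 224.8]
ee_rot: [0.978, -0.142, -0.023, 0.148]
ft_force: [-2.9, -4.3, 3.5]
width: 15.8
finger_force: 30.0
```

```bash
python3 -c "
from w import *
want(*[(mastpt(0,187,t),t) for t in (.3,.27,.24,.21,.18,.15,.12,.09,.06,.03,.01,0)])"
```

```text
t 11.15 rig tcp [  0.7  55.4 224.8] F [-2.9 -4.3  3.5] w 15.8 ff 29.996099676936865 q [ 0.21  0.33 -0.45  1.49  0.4   1.51 -2.15]
[0, np.float64(55.2622786456705), np.float64(223.64792346648832)] off [-0.7 -0.2  1.1] ang [ 0.002  0.004 -0.001]
[0, np.float64(49.87877866081143), np.float64(225.22515762042153)] off [-0.7  5.4  1.2] ang [ 0.032  0.004 -0.001]
[0, np.float64(44.450391141874164), np.float64(226.64020129732955)] off [-0.6 11.   1.5] ang [ 0.062  0.004 -0.001]
[0, np.float64(38.98200127122062), np.float64(227.8917810534157)] off [-0.6 16.6  1.9] ang [ 0.092  0.004 -0.001]
[0, np.float64(33.47853023062912), np.float64(228.97877055137872)] off [-0.6 22.2  2.5] ang [ 0.122  0.004 -0.001]
[0, np.float64(27.944930772563055), np.float64(229.9001915740399)] off [-0.6 27.7  3.2] ang [ 0.152  0.004 -0.001]
[0, np.float64(22.38618276302792), np.float64(230.655214904673)] off [-0.6 33.2  4.2] ang [ 0.182  0.004 -0.001]
[0, np.float64(16.807288700028064), np.float64(231.24316107324293)] off [-0.6 38.7  5.3] ang [ 0.212  0.004 -0.002]
[0, np.float64(11.21326921165614), np.float64(231.66350096788318)] off [-0.6 44.2  6.5] ang [ 0.242  0.004 -0.002]
[0, np.float64(5.609158537866689), np.float64(231.91585631106068)] off [-0.6 49.6  8. ] ang [ 0.272  0.004 -0.002]
[0, np.float64(1.8699688334891662), np.float64(231.9906500779164)] off [-0.6 53.2  9. ] ang [ 0.292  0.004 -0.002]
[0, np.float64(0.0), np.float64(232.0)] off [-0.6 55.   9.5] ang [ 0.302  0.004 -0.002]
```

Gripped: width 15.8 mm, 30 N. Raise along the arc.

Request:
carry_out(offset=[[0, 2, 0], [0, 6, 0], [0, 11, 0.5], [0, 17, 1], [0, 22, 1.5], [0, 28, 2.5], [0, 33, 3.5], [0, 39, 4.5], [0, 44, 5.5], [0, 50, 7], [0, 53, 8], [0, 55, 8.5]], angular=[[0.01, 0, 0], [0.03, 0, 0], [0.06, 0, 0], [0.09, 0, 0], [0.12, 0, 0], [0.15, 0, 0], [0.18, 0, 0], [0.21, 0, 0], [0.24, 0, 0], [0.27, 0, 0], [0.29, 0, 0], [0.3, 0, 0]], grip=[10, 10, 10, 10, 10, 10, 10, 10, 10, 10, 10, 10])

```text
time_s: 12.35
ee_pos: [584.7, -87.0, 233.1]
ee_rot: [0.99, -0.144, -0.002, -0.001]
ft_force: [-3.7, -1.3, 4.7]
width: 15.6
finger_force: 30.0
```

Request:
carry_out(offset=[[0, 0, 0], [0, 0, 0], [0, 0, 0], [0, 0, 0], [0, 0, 0]], angular=[[0, 0, 0], [0, 0, 0], [0, 0, 0], [0, 0, 0], [0, 0, 0]], grip=[10, 10, 10, 10, 10])

```text
time_s: 12.85
ee_pos: [585.0, -86.3, 233.1]
ee_rot: [0.99, -0.143, -0.002, -0.0]
ft_force: [-3.9, -1.5, 6.0]
width: 16.0
finger_force: 30.1
```

```bash
python3 -c "
from w import *
want((mastpt(0,187,0),0))
c=eyes.camera('scene')
im=cv2.resize(c['pixels'][120:290,160:350,::-1],None,fx=3.5,fy=3.5)
for P in ([kickpin(-32,0,2.53),kickpin(-111,0,2.53)],[mastpt(18,d,0) for d in (10,190)],[lug(51,2.6),lug(115,2.6)]):
    q=((proj(c,rig(pose,P))-[160,120]+.5)*3.5).astype(int)
    cv2.polylines(im,[q.reshape(-1,1,2)],False,(0,255,0),1)
cv2.imwrite('pics/s7.png',im)"
```

```text
t 12.85 rig tcp [  0.3   0.8 233.1] F [-3.9 -1.5  6. ] w 16.0 ff 30.066427050624043 q [ 0.47  0.22 -0.43  1.57  0.09  1.37 -1.83]
[0, np.float64(0.0), np.float64(232.0)] off [-0.2  0.8  1.1] ang [-0.     0.004 -0.002]
```

View pics/s7.png

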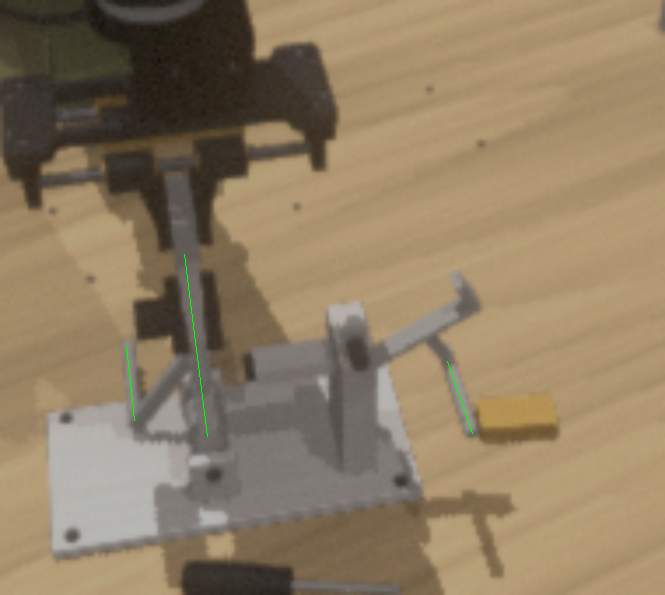

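The mast is upright and held between the fingers at (185,215). It lies along the predicted line, and the kickstand pin (130,380) and open hasp lug (460,395) match too. Handing in.

```bash
python3 -c "
from plant import ctrl
print(ctrl.close_job())"
```

```text
the job is handed in; nothing more can be done
None
```

The job is handed in at about 13 s with the hasp open, the kickstand down at its stop and the mast held upright by its grip block at 30 N; the bystanders looked untouched in the camera views, and `close_job()` returned no verdict.

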